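# Take the press bed depth with a tape and carry it to the blank

## Robot

A 6-joint arm with a two-finger parallel gripper is mounted at the origin on the work surface. World frame = base frame: x ahead of the robot, y to its left, z up, the work surface at z = 0. Lengths are in m, angles in rad, forces in N, time in s.
With the tool pointing down it reaches from about 0.375 to 0.9 m from the base axis. Payload 3.1 kg.
Tool frame: the origin (TCP) lies midway between the tips of the shut fingers; the grasp point (between the pads) lies 19 mm behind it; x points along the fingers, y is the direction in which the jaws open and shut, and the axes are right-handed (so a half turn about x gives the same grasp; the last joint's range is limited). The gripper opens to 87 mm and grips with 3 to 60 N. Pads are 19 mm wide; open, the fingers measure 117 mm over their backs; the gripper's body (75 mm by 190 mm) begins 51 mm behind the grasp point.
Start: joints at [1.06, 0.527, 1.433, -0, 1.181, -0.178], TCP at [0.204, 0.591, 0.223] pointing down, gripper open.
Joint ranges: [-3.08, 3.08], [-0.75, 2.2], [0.22, 2.44], [-1.43, 4.57], [0, 2.65], [-2.85, 2.85]. Speed limits (rad/s): [2.79, 2.79, 3.14, 3.14, 3.14, 3.14].

## Interface

Orientations are given as a unit quaternion [x, y, z, w].
In Python, from rig import get_obs, imaging, robot gives the robot as it stands.
- The arm moves only by the shell command python3 -m inch 'ROWS' [FORCE]. ROWS is JSON, a list of rows, each a list of 3 entries, a list of its own where there are three numbers: the finger opening in mm, from 0 to 87, then the shift along the tool's x, y, z in mm, then the turn, a rotation vector about the tool's x, y, z in degrees. In form: [[grip, [dx, dy, dz], [wx, wy, wz]], ...]. A call has 1 to 12 rows; each row shifts and turns the pose as measured when the row begins, along the tool's axes as they then stand; what a row does not reach is not made up. A row lasts 1/8 s, in which the tool goes at most 62.5 mm and 10.7 degrees, less where a joint would pass 70% of its speed; a pose out of reach is approached as far as the arm can. A call with a gripper value outside its range is refused whole. The fingers move at their own pace and stop on an object; FORCE is the grip in N (left out, the last holds). Time passes only in rows, so rows that do not move let the fingers close. It gives the time, the measured TCP pose, the force and the opening at its end, in the units of the state.
- get_obs(): the state, without advancing time (a new reading comes with each control period).
- imaging.camera(name): name is "side" or "top" or "wrist"; returns the picture (480x640x3 uint8, red, green, blue); there is no depth.
- imaging.camera_params(name): a dict with "camera_matrix" (3x3 intrinsics, pixels), "xyz" and "rotation" of the camera in the world. Camera axes: x right, y down, z forward; pixel columns grow to the right and rows downward; lengths in m; the calibration is good to about 2 mm. A picture is of the moment at which its call begins: read the wrist's pose just before it. camera_params takes no time and is no camera call; for the wrist camera it gives the pose at the moment of the call.
- robot.hand_in(): hands the job in, once; it reports no verdict.
Trained networks look in the newest picture that a camera, given by its name, has taken for a name from the list of things; names that differ only in an ending like _2 or _b are one class to them, and where a whole thing is asked for, a point or a joint stands for the part that bears it (a point fixed in the world has none). Each returns a list of dicts, best first, with "confidence" (0 to 1); they miss things now and then, are a little off and sometimes report something else, mostly with a low value. They report only what shows in the picture. A call takes as long as a camera call.
- imaging.cut_out(camera, target): "pixels" (480x640 bool, what is visible of it) and "box" ([centre column, centre row, width, height] in pixels, round what is visible of it).
- imaging.tip_of(camera, target): "pixel" ([column, row] in pixels: a listed point, or the origin of a listed thing).
The state is a dict: "time": time; "q": joint angles; "joint_velocities": joint speeds; "joint_torque": joint torques, N m; "position": TCP position; "tool_rot": TCP orientation; "ft_force": force on the tool from outside, world axes, zero at the start; "moment": the same for the moment, N m; "grip_width": finger opening in m.
Only numpy, scipy, OpenCV 4.12 (cv2) and the standard library are available. Lean on these libraries where they do the work, as an engineer would, in place of code of your own. Each camera call takes 0.05 s, during which the arm holds its last target. There are 200 camera calls.

## Task

The plywood blank is to be cut to the depth of the clip press bed. Hook the tape measure's end over the front edge of the bed, back the case away along the bed until its heel is against the back gauge, set it down there and push its thumb lock all the way down. Then lift the locked tape off and set it upright on the blank, lengthwise, with its hook over one end of the blank and snug against it, still locked at that length; do not shift the gauge or disturb the other things on the counter.

Things in the scene. Friction and masses are not known exactly. Their poses are not given: they have to be found in the camera images.
- tape_center (a point): Centre of the tape measure's case, 35 mm above its foot. Black case 75 (x) x 42 (y) x 70 mm high, steel disc on each side, 0.46 kg. x points out of the mouth along the blade, z up. Mouth 37.5 mm ahead, flat heel 37.5 mm behind. Full height only behind x = +6 mm; ahead is a nose 42 mm high with the lock tab. Grip from above across the 42 mm width, about 42 mm above the foot.
- tape_hook (a point): Point on the inner face (the face towards the case) of the steel hook at the blade's end, 4 mm below the level of the case's foot. The hook is a 22 mm wide, 2 mm thick plate that hangs down to 9 mm below the foot; the blade (19 mm wide) runs 4 to 6 mm above the level of the foot. Axes as the case.
- tape_heel (a point): Centre of the flat heel (rear face) of the case, 15 mm above its foot. Axes as the case. Set down on its rubber foot and let go, the case stays put against the pull of its own blade spring. At the start it stands on a 16 mm high stack of cards (90 x 80 mm) with its hook hanging past the edge.
- blade (a joint): Length of blade drawn out, 0 (fully in, hook 3 mm ahead of the mouth) to 0.2 m. The hook's inner face to the heel is 78 mm plus this. A spring pulls the blade in with 1.4 N when in, rising to 1.9 N at 0.15 m.
- lock (a joint): Thumb lock: 0 free (as at the start), grows as it is pushed down; at 0.005 m its brake meets the reel and it stiffens. It takes 2 to 3 N to move; push it home with 6 to 12 N, when it rests at 0.0055 to 0.006 m; short of 0.0052 m the blade slips. It stays down by itself and then holds the blade against about 8 N.
- lock_top (a point): Middle of the ribbed top of the lock tab, 16 mm (x) x 18 mm (y), on the nose of the case, 25.5 mm ahead of the case's centre and 60 mm above its foot when free; it moves almost straight down, 5 mm. The case's high part ends 20 mm behind this point. Axes as the case.
- press: Cast-iron clip press base, too heavy to move: a flat bed 280 (x) x 150 mm (y), top 40 mm above the counter. Origin on the counter under the middle of the bed. The front edge is at x = -140 mm (vertical face, straight, 150 mm wide, free below for 16 mm); the back gauge and the round column socket (44 mm wide, 78 mm above the counter) are towards +x.
- press_front (a point): Middle of the top of the bed's front edge. x points from the front edge along the bed to the gauge, y across, z up.
- gauge (a joint): Back gauge setting: the gauge's face is 165 mm plus this value from the bed's front edge (0 to 0.05 m). Clamped: it must stay where it is.
- gauge_face (a point): Middle of the face of the back gauge that looks to the front edge, 15 mm above the bed. The gauge is a steel bar 124 mm wide (y), 30 mm high, standing across the bed. Axes as the bed.
- blank: Plywood blank 260 (x) x 120 mm (y) x 12 mm thick, lying fixed on the counter. Origin under its middle; its two ends are at x = -130 and +130 mm.
- clip_a_mid (a point): Copper binder clip, 41 mm wide, 53 mm high with its wire handles; not to be disturbed. Point 13 mm above its foot.
- clip_b_mid (a point): A second copper binder clip, the same; not to be disturbed.
- stopper_mid (a point): Squat brown glass bottle stopper, 40 mm wide, 38 mm high, standing on its head; point at its middle; not to be disturbed.
- stamp_mid (a point): Rubber stamp with a turned wooden handle, 60 x 28 x 60 mm; point at its middle; not to be disturbed.
- staples_mid (a point): Cardboard box of staples, 62 x 36 x 26 mm; point at its middle; not to be disturbed.

How it is judged:
On the way, in this order (a step that is already met when the one before it is completed fails the run):
1. the hook is over the bed's front edge and the blade is being drawn out from it (more than 40 mm out) (x of tape_hook in the frame of press_front between -0.004 and 0.003 m and z of tape_hook in the frame of press_front below -0.0005 m and y of tape_hook in the frame of press_front between -0.06 and 0.06 m and value of joint blade above 0.04 m), for 0.2 s.
2. the hook is on the front edge, the heel is within 5 mm of the back gauge with the case down on the bed, and the lock is pushed down (x of tape_hook in the frame of press_front between -0.004 and 0.003 m and z of tape_hook in the frame of press_front below -0.0005 m and y of tape_hook in the frame of press_front between -0.06 and 0.06 m and x of tape_heel in the frame of gauge_face between -0.005 and 0.003 m and y of tape_heel in the frame of gauge_face between -0.06 and 0.06 m and z of tape_heel in the frame of gauge_face below 0.005 m and value of joint lock above 0.0052 m), for 0.2 s.
3. the tape is lifted clear of the press, still locked (z of tape_hook in the frame of press_front above 0.008 m and value of joint lock above 0.0052 m), for 0.1 s.
At the end, for the whole second after the job is handed in: Released tape stands upright on the blank, along it (within 8 degrees, within 50 mm of its middle line), hook hanging over one end of the blank with a gap of at most 6 mm, lock down, its hook-to-heel length still equal to the bed's edge-to-gauge depth within 4 mm; gauge and bystanders in place (value of joint lock above 0.0052 m and ((value of joint gauge between -0.002 and 0.005001 m and value of joint blade between 0.0815 and 0.0955 m) or (value of joint gauge between 0.005 and 0.010001 m and value of joint blade between 0.0865 and 0.1005 m) or (value of joint gauge between 0.01 and 0.015001 m and value of joint blade between 0.0915 and 0.1055 m) or (value of joint gauge between 0.015 and 0.020001 m and value of joint blade between 0.0965 and 0.1105 m) or (value of joint gauge between 0.02 and 0.025001 m and value of joint blade between 0.1015 and 0.1155 m) or (value of joint gauge between 0.025 and 0.030001 m and value of joint blade between 0.1065 and 0.1205 m) or (value of joint gauge between 0.03 and 0.035001 m and value of joint blade between 0.1115 and 0.1255 m) or (value of joint gauge between 0.035 and 0.040001 m and value of joint blade between 0.1165 and 0.1305 m) or (value of joint gauge between 0.04 and 0.045001 m and value of joint blade between 0.1215 and 0.1355 m) or (value of joint gauge between 0.045 and 0.052001 m and value of joint blade between 0.1265 and 0.1405 m)) and ((x of tape_hook in the frame of blank between 0.127 and 0.136 m and x of tape_heel in the frame of blank below 0 m) or (x of tape_hook in the frame of blank between -0.136 and -0.127 m and x of tape_heel in the frame of blank above 0 m)) and y of tape_hook in the frame of blank between -0.05 and 0.05 m and y of tape_heel in the frame of blank between -0.05 and 0.05 m and angle between the x axis of tape_center and the x axis of blank, either way round below 0.15 rad and angle between tape_center's own z axis and vertical below 0.06 rad and z of tape_hook in the frame of blank below 0.0115 m and z of tape_heel in the frame of blank between 0.024 and 0.03 m); the robot touches nothing.
It fails at once if the back gauge is shifted by more than 3 mm (distance of gauge_face from where it was at the start of the episode above 0.003 m).
It fails at once if a bystander (binder clip, stopper, stamp, staples box) is moved by more than 25 mm (distance of any of clip_a_mid, clip_b_mid, stopper_mid, stamp_mid, staples_mid from where it was at the start of the episode above 0.025 m).
It also fails if it takes over 61 s, if anything falls off the work surface, if the arm or the gripper's body presses on something with over 40 N, if the wrist force passes 120 N, or if a joint passes its speed limit or range.

## Working session

There is one attempt and no reset: what is moved stays moved. The work goes in short steps, Python scripts to look and compute and a shell command to move; the robot and the scene stay as the last step left them, time stands still between calls to the robot, and variables do not carry over. Pictures are saved under pics/ and viewed, about 8 in all and at most 12, crops included, and the job is handed in when it is done.

```bash
ls; mkdir -p pics; python3 - <<'E'
from rig import get_obs, imaging, robot
import cv2
o=get_obs(); print(o['time'],o['position'],o['tool_rot'],o['grip_width'])
for n in('top','side'):
    im=imaging.camera(n); cv2.imwrite(f'pics/{n}0.png',im[:,:,::-1])
    p=imaging.camera_params(n); print(n,p['xyz'],p['rotation'],p['camera_matrix'])
    for t in ['tape_center','tape_hook','tape_heel','lock_top','press','press_front','gauge_face','blank','clip_a_mid','stopper_mid','stamp_mid','staples_mid']:
        print(t,[( [round(float(v),1) for v in d['pixel']],round(d['confidence'],2)) for d in imaging.tip_of(n,t)[:3]])
E
```

```text
pics
0.0 [0.20319342 0.59027311 0.22157729] [ 0.11606251  0.69765991 -0.11748952  0.69713438] 0.08730308757721297
top [0.37422506 0.04723182 0.94437018] [ 0.71641455 -0.69031184  0.06789106 -0.07490367] [[497.55005398   0.         316.46359559]
 [  0.         497.55005398 234.66874443]
 [  0.           0.           1.        ]]
tape_center [([344.2, 234.1], 0.69), ([214.9, 246.1], 0.46), ([399.1, 222.4], 0.44)]
tape_hook []
tape_heel [([356.5, 249.6], 0.98)]
lock_top [([330.5, 225.8], 0.53)]
press [([469.0, 244.8], 0.91)]
press_front [([400.4, 225.6], 0.73)]
gauge_face [([495.4, 239.0], 0.86), ([213.6, 243.6], 0.27)]
blank [([212.9, 243.5], 0.88)]
clip_a_mid [([224.9, 144.7], 0.65)]
stopper_mid [([453.6, 148.5], 0.67)]
stamp_mid [([356.1, 141.7], 0.9)]
staples_mid [([210.7, 337.5], 0.64), ([339.4, 322.6], 0.24)]
side [ 0.52875396 -0.58940381  0.72334666] [ 0.9244162  -0.02799278  0.01923129 -0.37987004] [[505.39405704   0.         327.69379467]
 [  0.         505.39405704 234.73953676]
 [  0.           0.           1.        ]]
tape_center [([314.3, 260.9], 0.61)]
tape_hook [([307.1, 190.9], 0.59)]
tape_heel [([307.5, 282.0], 0.75), ([389.3, 190.6], 0.75)]
lock_top [([320.4, 404.0], 0.57), ([321.6, 240.2], 0.54)]
press [([321.4, 403.1], 0.72)]
press_front []
gauge_face [([320.7, 408.7], 0.83)]
blank [([304.0, 194.1], 0.58)]
clip_a_mid [([389.9, 187.5], 0.6)]
stopper_mid [([446.9, 378.0], 0.83), ([319.6, 239.2], 0.33), ([422.0, 270.3], 0.29)]
stamp_mid [([421.1, 268.2], 0.84)]
staples_mid [([224.1, 190.4], 0.88)]
```

View pics/top0.png

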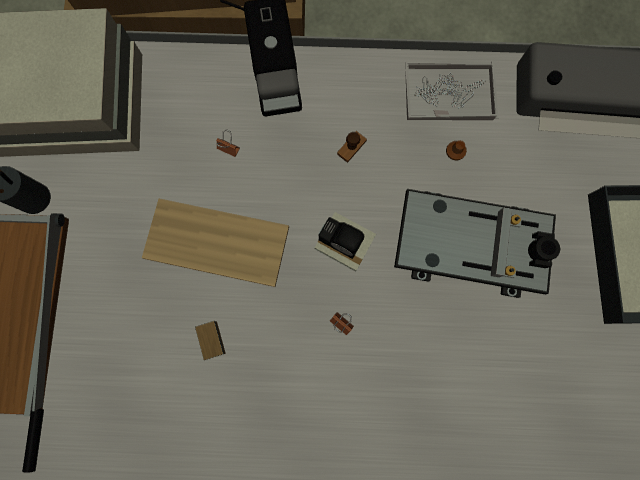

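View pics/side0.png

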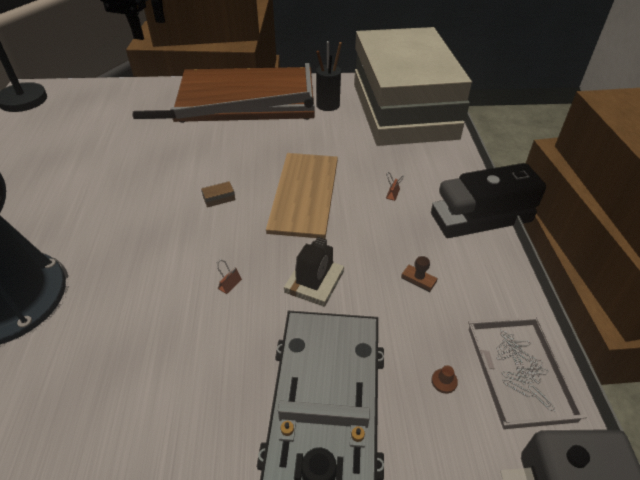

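```bash
cat > h.py <<'E'
from rig import get_obs, imaging, robot
import numpy as np, cv2
from scipy.spatial.transform import Rotation as R
def ray(cam,px):
    p=imaging.camera_params(cam); K=np.array(p['camera_matrix']); r=np.array(p['rotation'])
    M=R.from_quat(r) if r.size==4 else R.from_matrix(r)
    return np.array(p['xyz']), M.apply(np.linalg.inv(K)@[px[0],px[1],1])
def at(cam,px,z):
    c,d=ray(cam,px); return c+d*(z-c[2])/d[2]
def proj(cam,P):
    p=imaging.camera_params(cam); K=np.array(p['camera_matrix'])
    v=K@R.from_quat(p['rotation']).inv().apply(np.array(P)-p['xyz']); return v[:2]/v[2]
def tool():
    o=get_obs(); return np.array(o['position']),R.from_quat(o['tool_rot']),o
E
python3 - <<'E'
from h import *
np.set_printoptions(precision=4,suppress=True)
f=lambda px,z,c='top':print(px,c,at(c,px,z))
p,r,o=tool(); print(r.as_matrix()); print(imaging.camera_params('wrist'))
print('tape');f((344.2,234.1),.051);f((356.5,249.6),.031);f((330.5,225.8),.076)
f((314.3,260.9),.051,'side');f((307.5,282),.031,'side');f((321.6,240.2),.076,'side');f((307.1,190.9),.012,'side')
def rect(pts,z):
    q=np.array([at('top',a,z)[:2] for a in pts]); c=q.mean(0)
    v=(q[1]-q[0]+q[2]-q[3]);print('c',c,'yaw01',np.degrees(np.arctan2(v[1],v[0])),[np.linalg.norm(q[i]-q[i-1]) for i in range(4)]);print(q)
print('blank');rect([(159,199),(289,226),(277,286),(143,258)],.012)
print('bed');rect([(407,190),(555,214),(549,293),(396,267)],.04)
print('front/gauge');f((400.4,225.6),.04);f((495.4,239),.055);f((320.7,408.7),.055,'side')
for n,a in dict(clipa=(224.9,144.7),clipb=(342,322),stop=(453.6,148.5),stamp=(356,141.7),st=(210.7,337.5)).items(): print(n,at('top',a,.015))
E
```

```text
[[-0.      0.3257  0.9455]
 [-0.0001  0.9455 -0.3257]
 [-1.     -0.0001  0.    ]]
{'camera_matrix': array([[404.3494,   0.    , 318.0671],
       [  0.    , 404.3494, 236.4047],
       [  0.    ,   0.    ,   1.    ]]), 'xyz': array([0.139 , 0.6125, 0.385 ]), 'rotation': array([0.8075, 0.5762, 0.0736, 0.1023])}
tape
(344.2, 234.1) top [0.5602 0.0089 0.051 ]
(356.5, 249.6) top [ 0.5357 -0.0156  0.031 ]
(330.5, 225.8) top [0.5692 0.0348 0.076 ]
(314.3, 260.9) side [0.5544 0.0099 0.051 ]
(307.5, 282) side [ 0.5408 -0.0214  0.031 ]
(321.6, 240.2) side [0.5688 0.0363 0.076 ]
(307.1, 190.9) side [0.55   0.2481 0.012 ]
blank
c [0.5444 0.2501] yaw01 -99.76000601372328 [np.float64(0.11830444820829485), np.float64(0.25932565928275164), np.float64(0.11712166397658344), np.float64(0.2609322495937091)]
[[0.6249 0.369 ]
 [0.5803 0.1135]
 [0.4644 0.1304]
 [0.508  0.3876]]
bed
c [ 0.5597 -0.2358] yaw01 -97.62249274547862 [np.float64(0.14864384425884958), np.float64(0.27814596349715737), np.float64(0.14902861475397128), np.float64(0.2787410365121835)]
[[ 0.6518 -0.1078]
 [ 0.6151 -0.3835]
 [ 0.4673 -0.3642]
 [ 0.5045 -0.0879]]
front/gauge
(400.4, 225.6) top [ 0.5824 -0.0956  0.04  ]
(495.4, 239) top [ 0.5603 -0.2657  0.055 ]
(320.7, 408.7) side [ 0.55   -0.2683  0.055 ]
clipa [0.74   0.2484 0.015 ]
clipb [0.4024 0.007  0.015 ]
stop [ 0.748  -0.2038  0.015 ]
stamp [ 0.7555 -0.0111  0.015 ]
st [0.3654 0.2465 0.015 ]
```

```bash
cat >> h.py <<'E'
def plan(xyz,yaw_y,n=None):
    """rows from here to tool-down pose with tool y at yaw_y deg"""
    p,r,o=tool(); y=np.radians(yaw_y)
    Y=np.array([np.cos(y),np.sin(y),0]);X=np.array([0,0,-1.]);T=R.from_matrix(np.c_[X,Y,np.cross(X,Y)])
    rv=(T*r.inv()).as_rotvec(); d=np.array(xyz)-p
    n=n or int(max(1,np.ceil(max(np.linalg.norm(d)/.058,np.degrees(np.linalg.norm(rv))/10.2))))
    for i in range(n):
        ri=R.from_rotvec(rv*i/n)*r
        print([np.round(ri.inv().apply(d/n)*1e3,1).tolist(),np.round(np.degrees(ri.inv().apply(rv/n)),2).tolist()])
    return n
E
python3 -c "
from h import *
plan([.553,.003,.2],-30,12)"
```

```text
[[1.9, -36.8, 43.5], [8.42, 0.0, 0.0]]
[[1.9, -30.1, 48.4], [8.42, 0.0, 0.0]]
[[1.9, -22.7, 52.3], [8.42, 0.0, 0.0]]
[[1.9, -14.8, 55.0], [8.42, 0.0, 0.0]]
[[1.9, -6.6, 56.6], [8.42, 0.0, 0.0]]
[[1.9, 1.8, 57.0], [8.42, 0.0, 0.0]]
[[1.9, 10.1, 56.1], [8.42, 0.0, 0.0]]
[[1.9, 18.2, 54.0], [8.42, 0.0, 0.0]]
[[1.9, 25.9, 50.8], [8.42, 0.0, 0.0]]
[[1.9, 33.1, 46.4], [8.42, 0.0, 0.0]]
[[1.9, 39.5, 41.1], [8.42, 0.0, 0.0]]
[[1.9, 45.1, 34.8], [8.42, 0.0, 0.0]]
```

```bash
python3 -m inch '[[87,[2,-37,43],[8.4,0,0]],[87,[2,-30,48],[8.4,0,0]],[87,[2,-23,52],[8.4,0,0]],[87,[2,-15,55],[8.4,0,0]],[87,[2,-7,57],[8.4,0,0]],[87,[2,2,57],[8.4,0,0]],[87,[2,10,56],[8.4,0,0]],[87,[2,18,54],[8.4,0,0]],[87,[2,26,51],[8.4,0,0]],[87,[2,33,46],[8.4,0,0]],[87,[2,39,41],[8.4,0,0]],[87,[2,45,35],[8.4,0,0]]]'
python3 -c "
from h import *
plan([.553,.003,.2],-30)"
```

```text
time: 2.8
position: [0.5503, -0.0172, 0.1999]
tool_rot: [0.626, 0.339, -0.615, 0.339]
ft_force: [-0.1, 0.2, 0.4]
grip_width: 0.0871
[[0.1, -8.7, -18.4], [-2.72, -0.74, -0.42]]
```

```bash
python3 -m inch '[[87,[0,-9,-18],[-2.7,-0.7,-0.4]],[87,[0,0,0],[0,0,0]]]'
python3 - <<'E'
from h import *
np.set_printoptions(precision=4,suppress=True)
p,r,o=tool();im=imaging.camera('wrist');cv2.imwrite('pics/w1.png',im[:,:,::-1])
print(p,r.as_matrix()[:,1])
for t,z in dict(tape_center=.051,tape_heel=.031,lock_top=.076,tape_hook=.012,press_front=.04).items():
    print(t,[(np.round(d['pixel']),round(d['confidence'],2),at('wrist',d['pixel'],z)) for d in imaging.tip_of('wrist',t)[:2]])
E
```

```text
time: 3.05
position: [0.5558, -0.0031, 0.2]
tool_rot: [0.615, 0.35, -0.613, 0.352]
ft_force: [-0.3, 0.9, -0.0]
grip_width: 0.0873
[ 0.5558 -0.0031  0.2   ] [ 0.8615 -0.5077  0.0038]
tape_center []
tape_heel []
lock_top [(array([302., 173.]), 0.97, array([0.5658, 0.0371, 0.076 ]))]
tape_hook [(array([301., 150.]), 0.69, array([0.5707, 0.0502, 0.012 ]))]
press_front []
```

View pics/w1.png

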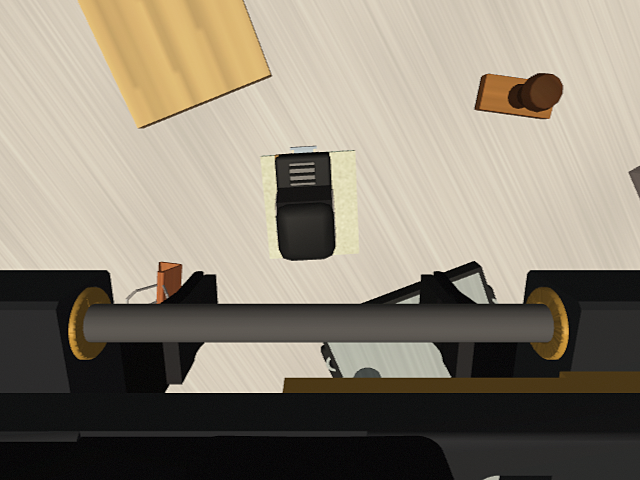

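```bash
python3 - <<'E'
from h import *
a=at('wrist',(302.5,153),.056)[:2];b=at('wrist',(305.5,207),.086)[:2];c=at('wrist',(307,258),.08)[:2];l=at('wrist',(302,173),.076)[:2]
for u,v in((c,a),(b,l),(b,a),(c,l)): d=v-u;print(np.degrees(np.arctan2(d[1],d[0])),np.hypot(*d)*1e3)
s1=at('wrist',(261,156),.016);s2=at('wrist',(355,151),.016);d=s2-s1;print('cards edge normal',np.degrees(np.arctan2(d[1],d[0]))+90,np.hypot(*d[:2]))
print(a,b,c,l)
E
```

```text
62.194627333618506 74.30801480502517
66.07155113142247 22.59774856329374
64.04389295359768 35.40181580419495
62.55393079691528 61.47188128260351
cards edge normal 62.55190766457414 0.079205551852794
[0.57241578 0.04835632] [0.55692102 0.0165255 ] [ 0.53775335 -0.01737188] [0.56608657 0.03718103]
```

```bash
python3 -c "
from h import *
plan([.5515,.0083,.039],-27.5,4)"
```

```text
[[40.3, -2.4, -1.9], [-0.74, -0.01, -0.06]]
[[40.3, -2.3, -1.9], [-0.74, -0.01, -0.06]]
[[40.3, -2.2, -1.9], [-0.74, -0.01, -0.06]]
[[40.3, -2.2, -2.0], [-0.74, -0.01, -0.06]]
```

```bash
python3 -m inch '[[87,[20,-9,-8],[-3,0,-0.2]],[87,[45,0,0],[0,0,0]],[87,[45,0,0],[0,0,0]],[87,[30,0,0],[0,0,0]],[87,[12,0,0],[0,0,0]],[87,[0,0,0],[0,0,0]]]'
python3 -c "
from h import *
plan([.5515,.0083,.039],-27.5,1)"
```

```text
time: 4.1
position: [0.5542, 0.0105, 0.0474]
tool_rot: [0.606, 0.367, -0.601, 0.371]
ft_force: [-0.4, 0.6, 0.3]
grip_width: 0.0873
[[8.4, -1.4, 3.2], [0.35, -0.15, -0.48]]
```

```bash
python3 -m inch '[[87,[8,-1,3],[0.3,-0.1,-0.5]],[60,[0.5,0,0],[0,0,0]],[44,[0,0,0],[0,0,0]],[30,[0,0,0],[0,0,0]],[30,[0,0,0],[0,0,0]],[30,[0,0,0],[0,0,0]],[30,[0,0,0],[0,0,0]],[30,[0,0,0],[0,0,0]]]' 35
```

```text
time: 5.1
position: [0.5523, 0.0089, 0.0421]
tool_rot: [0.605, 0.367, -0.603, 0.367]
ft_force: [0.4, 0.5, 0.5]
grip_width: 0.0418
```

```bash
python3 -m inch '[[30,[-15,0,0],[0,0,0]],[30,[-35,0,0],[0,0,0]],[30,[-10,0,0],[0,0,0]],[30,[0,0,0],[0,0,0]]]'
python3 - <<'E'
from h import *
np.set_printoptions(precision=4,suppress=True)
p,r,o=tool();im=imaging.camera('wrist');cv2.imwrite('pics/w2.png',im[:,:,::-1])
print(p,r.as_matrix()[:,1],r.as_matrix()[:,2])
for t in ('lock_top','tape_hook'):
    print(t,[(np.round(d['pixel']),round(d['confidence'],2)) for d in imaging.tip_of('wrist',t)[:2]])
E
```

```text
time: 5.6
position: [0.5521, 0.008, 0.103]
tool_rot: [0.605, 0.367, -0.604, 0.367]
ft_force: [0.8, -0.0, -5.2]
grip_width: 0.0419
[0.5521 0.008  0.103 ] [ 0.8874 -0.461   0.0011] [-0.461  -0.8874 -0.0011]
lock_top []
tape_hook [(array([319., 179.]), 0.67)]
```

View pics/w2.png

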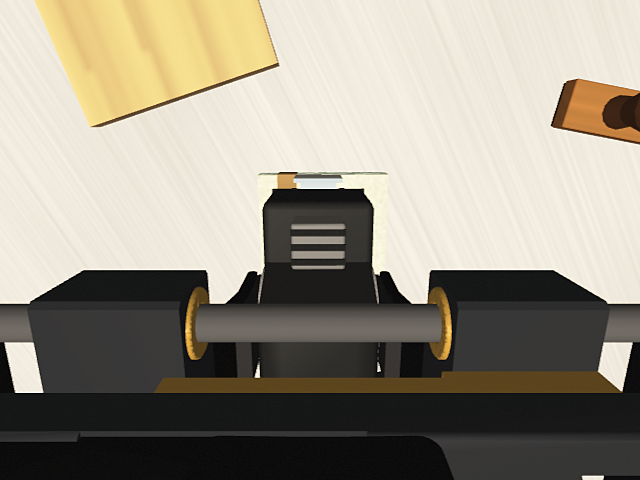

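```bash
python3 - <<'E'
from h import *
p,r,o=tool();f=p[2]-.0261
for n,px,z in(('lock',(318,246),f+.060),('hooktop_front',(319,176),f+.006),('hook',(319,179),f-.004),('mouth top',(318,190),f+.042)):
    print(n,np.round(r.inv().apply(at('wrist',px,z)-p)*1e3,1))
np.set_printoptions(precision=4,suppress=True)
i=imaging.camera_params('wrist');print(r.inv().apply(i['xyz']-p))
E
```

```text
lock [-33.9   0.1 -31.1]
hooktop_front [ 20.1   0.5 -48.5]
hook [ 30.1   0.5 -46. ]
mouth top [-15.9   0.1 -47.2]
[-0.1625  0.0002 -0.0675]
```

```bash
python3 -c "
from h import *
plan([.5736,-.1315,.091],-7.6,4)"
```

```text
[[2.6, 21.1, 28.4], [-4.96, -0.01, 0.03]]
[[2.6, 18.5, 30.1], [-4.96, -0.01, 0.03]]
[[2.6, 15.9, 31.6], [-4.96, -0.01, 0.03]]
[[2.7, 13.1, 32.9], [-4.96, -0.01, 0.03]]
```

```bash
python3 -m inch '[[30,[2.5,21,28],[-5,0,0]],[30,[2.5,18,30],[-5,0,0]],[30,[2.5,16,31],[-5,0,0]],[30,[2.5,13,33],[-5,0,0]],[30,[0,0,0],[0,0,0]]]'
python3 - <<'E'
from h import *
plan([.5736,-.1315,.091],-7.6,1)
im=imaging.camera('wrist');cv2.imwrite('pics/w3.png',im[:,:,::-1])
E
```

```text
time: 6.38
position: [0.5719, -0.1326, 0.0848]
tool_rot: [-0.526, -0.474, 0.53, -0.466]
ft_force: [-0.3, -0.2, -4.7]
grip_width: 0.0419
[[-6.3, 1.4, -1.3], [0.92, -0.17, 0.64]]
```

View pics/w3.png

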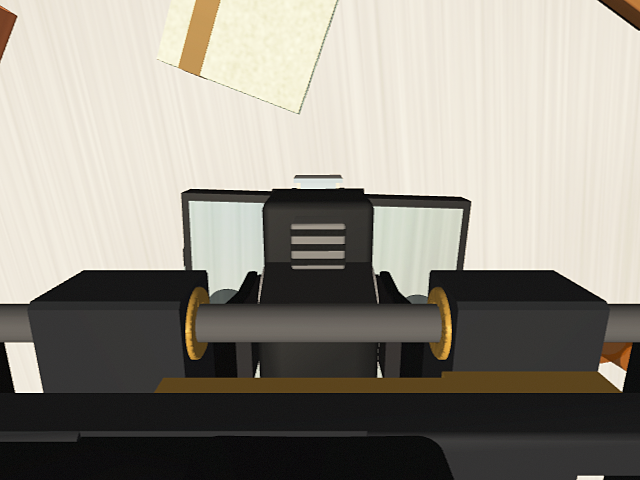

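```bash
python3 - <<'E'
from h import *
p,r,o=tool()
for z in(.04,.024,.0):
  for pts in([(182,191),(470,199)],[(190,203),(465,209)]):
    a,b=[at('wrist',q,z) for q in pts]; d=b-a
    L=[np.round(r.inv().apply(v-p)*1e3,1) for v in(a,b)]
    print(z,pts,np.hypot(*d[:2]),L,np.degrees(np.arctan2(d[1],d[0]))-90)
E
```

```text
0.04 [(182, 191), (470, 199)] 0.14845101685403658 [array([ 45.7, -70.4, -38.1]), array([ 43.6,  78. , -34.3])] -98.1000415915509
0.04 [(190, 203), (465, 209)] 0.142669987408798 [array([ 45.6, -66.8, -31.8]), array([ 43.6,  75.9, -29.1])] -97.74330321604278
0.024 [(182, 191), (470, 199)] 0.1599102820384253 [array([ 61.8, -75.9, -35.8]), array([ 59.5,  84. , -31.8])] -98.10004159155089
0.024 [(190, 203), (465, 209)] 0.1536830020328629 [array([ 61.7, -71.9, -29.1]), array([ 59.6,  81.7, -26.1])] -97.74330321604278
0.0 [(182, 191), (470, 199)] 0.17709917981500822 [array([ 85.9, -84. , -32.4]), array([ 83.4,  93. , -27.9])] -98.1000415915509
0.0 [(190, 203), (465, 209)] 0.17020252396896018 [array([ 85.8, -79.6, -24.9]), array([ 83.4,  90.5, -21.7])] -97.74330321604276
```

```bash
python3 -m inch '[[30,[0,4,0],[1.3,-0.2,0.6]],[30,[8,0,0],[0,0,0]],[30,[6,0,0],[0,0,0]],[30,[0,0,0],[0,0,0]]]'
python3 - <<'E'
from h import *
F=np.array([.5781,-.0978]);p,r,o=tool();e=r.as_matrix()[:,2]
plan([*p[:2],.0676],-8.0,1)
im=imaging.camera('top')
for t,z in (('gauge_face',.055),('press_front',.04),('press',0)):
    print(t,[(np.round(d['pixel'],1),round(d['confidence'],2),np.round(r.inv().apply(at('top',d['pixel'],z)-p)*1e3,1)) for d in imaging.tip_of('top',t)[:2]])
cv2.imwrite('pics/t4.png',cv2.resize(im[160:320,370:590,::-1],None,fx=3.5,fy=3.5,interpolation=cv2.INTER_CUBIC))
E
```

```text
time: 6.92
position: [0.5728, -0.1275, 0.0679]
tool_rot: [-0.532, -0.467, 0.534, -0.462]
ft_force: [-0.0, 0.3, -4.9]
grip_width: 0.0417
[[0.3, 0.0, 0.0], [0.09, -0.15, 0.45]]
gauge_face []
press_front []
press []
```

View pics/t4.png

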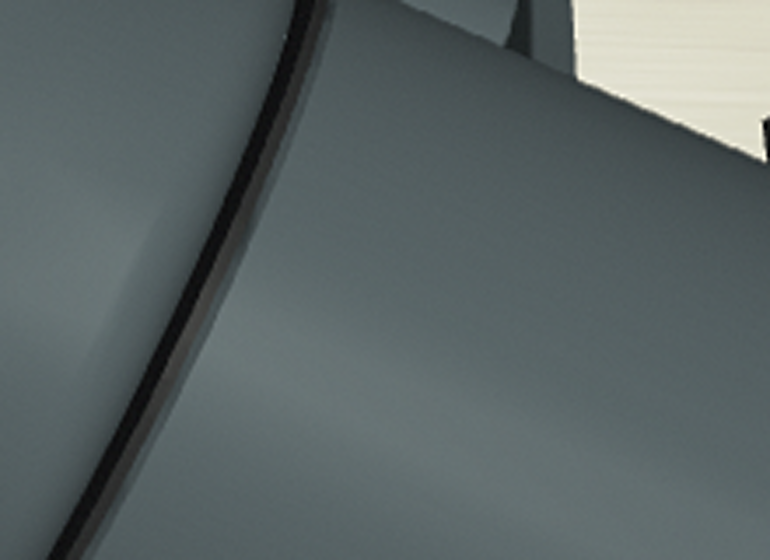

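```bash
python3 -m inch '[[30,[0,3.5,3],[0,-0.1,0.4]],[30,[0,0,10],[0,0,0]],[30,[0,0,12],[0,0,0]],[30,[0,0,14],[0,0,0]],[30,[0,0,14],[0,0,0]],[30,[0,0,0],[0,0,0]]]'
python3 - <<'E'
from h import *
p,r,o=tool()
plan([*p[:2],.0676],-8.0,1)
im=imaging.camera('wrist');cv2.imwrite('pics/w5.png',im[:,:,::-1])
E
```

```text
time: 7.88
position: [0.5696, -0.1854, 0.0692]
tool_rot: [0.535, 0.463, -0.533, 0.464]
ft_force: [0.7, 1.4, -4.9]
grip_width: 0.0418
[[1.6, -0.0, 0.0], [-0.08, -0.06, -0.16]]
```

View pics/w5.png

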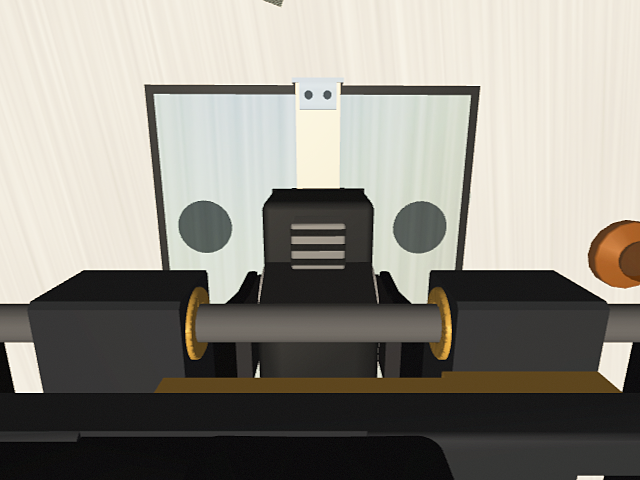

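```bash
python3 - <<'E'
from h import *
p,r,o=tool()
a,b=[at('wrist',q,.04) for q in((146,86),(480,87))]
print([np.round(r.inv().apply(v-p)*1e3,1) for v in(a,b)],(a+b)/2)
print(np.hypot(*(b-a)[:2]))
m=(a+b)/2
for c,px in(('top',(495.4,239)),('side',(320.7,408.7))): print(r.inv().apply(at(c,px,.055)-m)*1e3)
im=cv2.imread('pics/top0.png');cv2.imwrite('pics/t0c.png',cv2.resize(im[180:300,390:570],None,fx=4.4,fy=4.4,interpolation=cv2.INTER_CUBIC))
E
```

```text
[array([ 29.1, -77. , -87.5]), array([ 29.5,  72.4, -87.2])] [ 0.57975578 -0.09797741  0.04      ]
0.14933353552670225
[-15.22309846   4.28979856 168.80607592]
[-15.25704351  -5.55429111 172.8120704 ]
```

View pics/t0c.png

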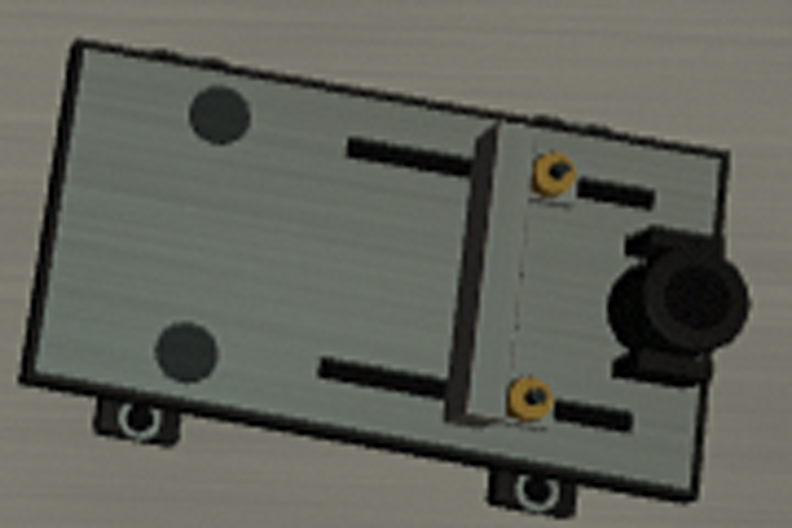

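```bash
python3 - <<'E'
from h import *
p,r,o=tool(); q=lambda x,y:((x+.5)/4.4+390-.5,(y+.5)/4.4+180-.5)
def L(a,b,z): return [np.round(r.inv().apply(at('top',q(*v),z)-p)*1e3,1) for v in(a,b)]
print('front',L((75,42),(20,382),.04));print('back',L((729,152),(696,498),.04))
print('gbot',L((478,135),(445,420),.04));print('gtop',L((498,122),(467,418),.07))
E
```

```text
front [array([ 29.5,  71.9, -88.6]), array([ 29.1, -77.8, -90.2])]
back [array([ 29.2,  72.5, 191. ]), array([ 28.7, -76.3, 189.8])]
gbot [array([29.3, 61.3, 85.7]), array([ 28.9, -62.4,  85.1])]
gtop [array([-0.7, 58.8, 83.6]), array([ -1.1, -65.4,  84.1])]
```

```bash
python3 -m inch '[[30,[1.5,0,10],[0,0,-0.2]],[30,[0.3,0,12],[0,0,0]],[30,[0.3,0,12],[0,0,0]],[30,[0.3,0,5],[0,0,0]],[30,[0,0,0],[0,0,0]],[30,[0,0,0],[0,0,0]]]'
python3 -c "
from h import *
p,r,o=tool()
m=np.array([.57976,-.09798,.04]);print('TCP rel edge',r.inv().apply(p-m)*1e3, r.inv().apply(o['ft_force']))
plan([*p[:2],.0676],-8.0,1)"
```

```text
time: 8.68
position: [0.5638, -0.2253, 0.0668]
tool_rot: [0.534, 0.464, -0.534, 0.463]
ft_force: [0.9, 1.9, -5.5]
grip_width: 0.0421
TCP rel edge [-27.11148312   2.10140413 128.25680324] [ 5.47216095  0.61946279 -1.94907919]
[[-0.8, -0.0, -0.0], [-0.09, -0.14, 0.06]]
```

```bash
python3 -m inch '[[30,[0,0,5],[0,0,0]],[30,[0,0,4],[0,0,0]],[30,[0,0,1.5],[0,0,0]],[30,[0,0,0],[0,0,0]]]'; python3 -m inch '[[30,[0,0,1.5],[0,0,0]],[30,[0,0,0.5],[0,0,0]],[30,[0,0,0],[0,0,0]]]'
```

```text
time: 9.18
position: [0.5624, -0.2357, 0.0668]
tool_rot: [0.534, 0.465, -0.533, 0.463]
ft_force: [1.4, 2.6, -3.8]
grip_width: 0.0422
time: 9.55
position: [0.5622, -0.2372, 0.0667]
tool_rot: [0.534, 0.465, -0.533, 0.463]
ft_force: [0.3, 1.4, -4.0]
grip_width: 0.0421
```

```bash
python3 -m inch '[[30,[0,0,1.5],[0,0,0]],[30,[0,0,0],[0,0,0]]]'; python3 -m inch '[[30,[0,0,1.2],[0,0,0]],[30,[0,0,0],[0,0,0]]]';python3 -m inch '[[30,[0,0,1],[0,0,0]],[30,[0,0,0],[0,0,0]]]'
```

```text
time: 9.8
position: [0.5622, -0.2371, 0.0667]
tool_rot: [0.535, 0.465, -0.533, 0.462]
ft_force: [0.8, 1.7, -4.4]
grip_width: 0.042
time: 10.05
position: [0.5622, -0.2372, 0.0667]
tool_rot: [0.536, 0.466, -0.532, 0.462]
ft_force: [1.3, 2.1, -5.6]
grip_width: 0.0417
time: 10.3
position: [0.5621, -0.2372, 0.0667]
tool_rot: [0.536, 0.466, -0.532, 0.461]
ft_force: [0.3, 2.3, -4.3]
grip_width: 0.042
```

```bash
python3 -m inch '[[30,[0,0,1.5],[0,0,0]]]'; python3 -c "
from h import *
p,r,o=tool()
print(np.degrees(R.from_matrix(r.as_matrix()).as_euler('xyz')));print(r.as_matrix().round(4));m=np.array([.57976,-.09798,.04]);print('TCP rel edge',r.inv().apply(p-m)*1e3,r.inv().apply(o['ft_force']),o['moment'])"
```

```text
time: 10.42
position: [0.5621, -0.2373, 0.0667]
tool_rot: [0.537, 0.466, -0.531, 0.46]
ft_force: [3.5, 9.8, -1.0]
grip_width: 0.0419
[-171.63165692   89.32568743   90.24510052]
[[-1.000e-04  9.900e-01 -1.413e-01]
 [ 1.180e-02 -1.413e-01 -9.899e-01]
 [-9.999e-01 -1.700e-03 -1.160e-02]]
TCP rel edge [-28.37223989   2.17542571 140.10345459] [  1.08508401   2.05809078 -10.14849259] [ 1.46075891 -0.52020178 -0.02781367]
```

```bash
python3 -c "
from h import *
p,r,o=tool()
plan([*p[:2],.0662],-8.0,1)"; python3 -m inch '[[30,[0,0,-0.3],[0,0.6,0]],[30,[0.7,0,0],[0,0,0]],[30,[0,0,0],[0,0,0]]]'; python3 -c "
from h import *
p,r,o=tool()
plan([*p[:2],.0662],-8.0,1)"
```

```text
[[0.5, 0.0, 0.0], [-0.12, -0.67, 0.1]]
time: 10.8
position: [0.5619, -0.2372, 0.0667]
tool_rot: [0.539, 0.469, -0.529, 0.458]
ft_force: [2.1, 4.1, -4.4]
grip_width: 0.0419
[[0.5, 0.0, 0.0], [-0.08, -1.26, 0.11]]
```

```bash
python3 -m inch '[[30,[0,0,-0.7],[0,-1.2,0.1]],[30,[0.5,0,0],[0,0,0]],[30,[0,0,0],[0,0,0]]]'; python3 -c "
from h import *
p,r,o=tool()
plan([*p[:2],.0662],-8.0,1)
m=np.array([.57976,-.09798,.04]);print('TCP rel edge',r.inv().apply(p-m)*1e3,r.inv().apply(o['ft_force']),o['moment'])"
```

```text
time: 11.18
position: [0.5619, -0.2368, 0.0662]
tool_rot: [-0.534, -0.463, 0.534, -0.464]
ft_force: [1.4, 3.3, -3.0]
grip_width: 0.0417
[[0.0, 0.0, -0.0], [-0.1, 0.03, 0.01]]
TCP rel edge [-26.13686744   1.86855496 139.97267515] [ 2.96604558  0.87849692 -3.50229971] [ 0.61858045 -0.03940518 -0.03719422]
```

```bash
python3 -m inch '[[55,[0,0,0],[0,0,0]],[70,[0,0,0],[0,0,0]],[70,[0,0,0],[0,0,0]],[70,[-10,0,0],[0,0,0]],[70,[-40,0,0],[0,0,0]],[20,[-25,0,0],[0,0,0]],[0,[0,0,-16],[0,0,0]],[0,[0,0,-16],[0,0,0]],[0,[0,0,0],[0,0,0]],[0,[0,0,0],[0,0,0]]]'
python3 - <<'E'
from h import *
p,r,o=tool()
L=np.array([.5619,-.2368,.0662])+R.from_quat([-.534,-.463,.534,-.464]).apply([0,0,-.0321])
print(L);plan([L[0],L[1],.113],-8.,1)
im=imaging.camera('wrist');cv2.imwrite('pics/w6.png',im[:,:,::-1])
E
```

```text
time: 12.42
position: [0.5673, -0.2057, 0.1442]
tool_rot: [-0.532, -0.462, 0.535, -0.466]
ft_force: [-0.2, -0.1, 0.0]
grip_width: 0.0281
[ 0.5664149  -0.20501911  0.06617024]
[[31.2, -1.0, -0.8], [0.03, 0.39, -0.18]]
```

View pics/w6.png

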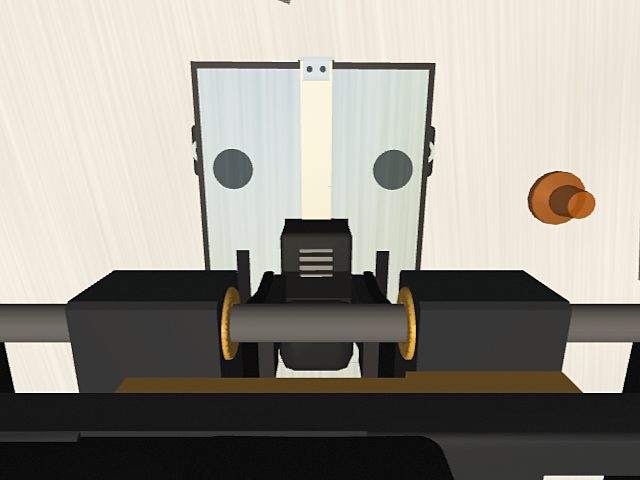

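```bash
python3 - <<'E'
from h import *
p,r,o=tool()
print(r.inv().apply(at('wrist',(316,263),.100)-p)*1e3,at('wrist',(316,263),.1))
E
python3 -m inch '[[0,[10,-1,-0.5],[0,0.4,-0.2]],[0,[10,0,0],[0,0,0]],[0,[8,0,0],[0,0,0]],[0,[0,0,0],[0,0,0]],[0,[0,0,0],[0,0,0]]]'
```

```text
[44.14009219 -1.20579744  0.42666837] [ 0.56595962 -0.20622613  0.1       ]
time: 13.1
position: [0.5652, -0.2058, 0.1121]
tool_rot: [-0.534, -0.465, 0.534, -0.462]
ft_force: [-0.3, 0.0, 0.1]
grip_width: 0.0004
```

```bash
python3 -m inch '[[0,[6,0.5,0],[0,0,0]],[0,[4,0,0],[0,0,0]],[0,[0,0,0],[0,0,0]]]'; python3 -m inch '[[0,[2.5,0,0],[0,0,0]],[0,[1.5,0,0],[0,0,0]]]'; python3 -m inch '[[0,[1.5,0,0],[0,0,0]]]'
```

```text
time: 13.48
position: [0.5661, -0.2061, 0.102]
tool_rot: [-0.534, -0.465, 0.534, -0.462]
ft_force: [0.1, -0.8, 0.2]
grip_width: 0.0004
time: 13.72
position: [0.5665, -0.2058, 0.0985]
tool_rot: [0.534, 0.464, -0.534, 0.463]
ft_force: [-0.4, 0.9, 3.9]
grip_width: 0.0007
time: 13.85
position: [0.5665, -0.2054, 0.0972]
tool_rot: [0.534, 0.464, -0.534, 0.462]
ft_force: [-0.2, 2.1, 2.1]
grip_width: 0.0005
```

```bash
python3 -m inch '[[0,[1.5,0,0],[0,0,0]]]'; python3 -m inch '[[0,[1,0,0],[0,0,0]]]';  python3 -m inch '[[0,[0.7,0,0],[0,0,0]]]'
```

```text
time: 13.98
position: [0.5666, -0.2051, 0.0958]
tool_rot: [0.534, 0.465, -0.534, 0.462]
ft_force: [0.1, 2.1, 2.3]
grip_width: 0.0004
time: 14.1
position: [0.5666, -0.205, 0.0952]
tool_rot: [0.534, 0.465, -0.534, 0.462]
ft_force: [-2.0, 1.3, 8.2]
grip_width: 0.0007
time: 14.22
position: [0.5666, -0.205, 0.0952]
tool_rot: [0.534, 0.465, -0.534, 0.463]
ft_force: [-1.6, 1.7, 8.4]
grip_width: 0.0003
```

```bash
python3 -m inch '[[0,[0.9,0,0],[0,0,0]]]';  python3 -m inch '[[0,[1,0,0],[0,0,0]]]'
```

```text
time: 14.35
position: [0.5666, -0.205, 0.0952]
tool_rot: [0.534, 0.464, -0.534, 0.463]
ft_force: [-1.8, 1.7, 8.2]
grip_width: 0.0006
time: 14.48
position: [0.5667, -0.205, 0.0952]
tool_rot: [0.534, 0.464, -0.534, 0.463]
ft_force: [-2.0, 2.0, 7.5]
grip_width: 0.0007
```

```bash
python3 -m inch '[[0,[1.4,0,0],[0,0,0]]]';  python3 -m inch '[[0,[1.4,0,0],[0,0,0]],[0,[1.4,0,0],[0,0,0]]]'
```

```text
time: 14.6
position: [0.5667, -0.205, 0.0951]
tool_rot: [0.534, 0.464, -0.534, 0.463]
ft_force: [-2.0, 2.3, 12.3]
grip_width: 0.0003
time: 14.85
position: [0.5667, -0.205, 0.0951]
tool_rot: [0.534, 0.464, -0.533, 0.463]
ft_force: [-1.5, 2.5, 10.6]
grip_width: 0.0002
```

```bash
python3 -m inch '[[0,[-15,0,0],[0,0,0]],[70,[-25,0,0],[0,0,0]],[70,[0,0,16],[0,0,0]],[70,[0,0,16],[0,0,0]],[70,[0,0,0],[0,0,0]],[70,[0,0,0],[0,0,0]]]'
python3 - <<'E'
from h import *
plan([.5619,-.2368,.0662],-8.,1)
im=imaging.camera('wrist');cv2.imwrite('pics/w7.png',im[:,:,::-1])
for t in('tape_hook','lock_top'):print([(d['pixel'],d['confidence']) for d in imaging.tip_of('wrist',t)[:2]])
E
```

```text
time: 15.6
position: [0.561, -0.2413, 0.1346]
tool_rot: [-0.533, -0.464, 0.535, -0.463]
ft_force: [0.3, 1.1, -0.8]
grip_width: 0.0424
[[68.4, 0.4, -4.6], [-0.09, 0.04, 0.09]]
[]
[([316.7, 195.6], 0.86)]
```

```bash
python3 - <<'E'
from h import *
p,r,o=tool();v=at('wrist',(316.7,195.6),.0951);print(v,r.inv().apply(v-p)*1e3)
E
python3 -m inch '[[75,[5,0,-4.6],[0,0,0]],[75,[0,0,0],[0,0,0]],[75,[0,0,0],[0,0,0]]]'
```

```text
[ 0.56564614 -0.20437961  0.0951    ] [ 39.78833014  -0.79103648 -36.6070551 ]
time: 16.12
position: [0.562, -0.2346, 0.1291]
tool_rot: [-0.533, -0.465, 0.534, -0.464]
ft_force: [-0.4, 0.2, -0.0]
grip_width: 0.0738
```

```bash
python3 -m inch '[[75,[20,0,2.2],[0,0,0]],[75,[25,0,0],[0,0,0]],[75,[13,0,0],[0,0,0]],[75,[0,0,0],[0,0,0]]]'; python3 -c "
from h import *
plan([.5619,-.2368,.0662],-8.,1)"
```

```text
time: 16.62
position: [0.5629, -0.2371, 0.0709]
tool_rot: [-0.533, -0.464, 0.533, -0.465]
ft_force: [0.2, -0.3, 0.7]
grip_width: 0.0752
[[4.7, -1.1, -0.2], [0.12, 0.1, -0.06]]
```

```bash
python3 -m inch '[[60,[4.5,-1,0],[0,0,0]],[40,[0,0,0],[0,0,0]],[30,[0,0,0],[0,0,0]],[30,[0,0,0],[0,0,0]],[30,[0,0,0],[0,0,0]],[30,[0,0,0],[0,0,0]]]' 40; python3 -m inch '[[30,[0,0,-1],[0,0,0]],[30,[-5,0,0],[0,0,0]],[30,[-20,0,0],[0,0,0]],[30,[-25,0,0],[0,0,0]],[30,[0,0,0],[0,0,0]]]'
python3 - <<'E'
from h import *
p,r,o=tool();f=p[2]-.0261
im=imaging.camera('wrist');cv2.imwrite('pics/w8.png',im[:,:,::-1])
for t in('tape_hook','lock_top'):print([(d['pixel'],d['confidence'],r.inv().apply(at('wrist',d['pixel'],f+(.055 if t[0]=='l' else -.004))-p)*1e3) for d in imaging.tip_of('wrist',t)[:2]])
E
```

```text
time: 17.38
position: [0.562, -0.2375, 0.0683]
tool_rot: [-0.533, -0.463, 0.533, -0.466]
ft_force: [-0.3, -0.8, -0.5]
grip_width: 0.0416
time: 18.0
position: [0.5612, -0.2349, 0.117]
tool_rot: [-0.533, -0.465, 0.534, -0.464]
ft_force: [1.0, 0.3, -4.9]
grip_width: 0.0418
[]
[([317.6, 233.4], 0.78, array([-28.90249968,  -2.39695613, -35.52323715]))]
```

View pics/w8.png

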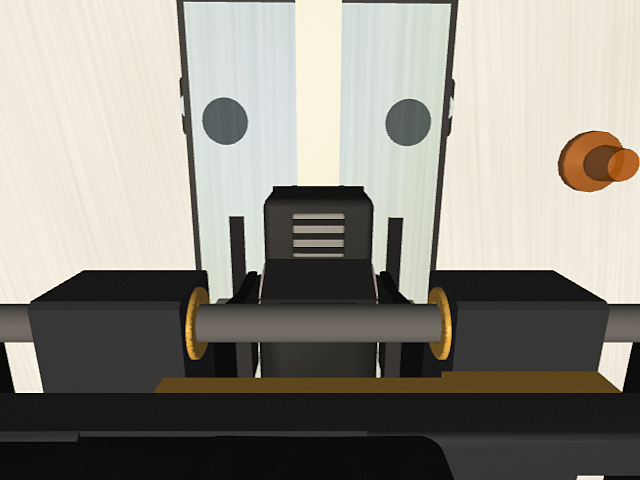

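```bash
python3 - <<'E'
from h import *
p,r,o=tool();f=p[2]-.0282
for px,z in (((318,235),f+.055),((318,186),f+.042)): print(r.inv().apply(at('wrist',px,z)-p)*1e3)
a,b=[at('wrist',q,.04) for q in((178,2),(458,0))];print(r.inv().apply(a-p)*1e3,r.inv().apply(b-p)*1e3)
plan([.544,.225,.165],-9.8,11)
E
```

```text
[-26.72342786  -0.12913789 -33.04305015]
[-13.68752516  -0.14312756 -48.3447459 ]
[  75.32764688  -74.20944568 -134.1219582 ] [  74.21844016   73.31518993 -134.83381803]
[[-4.4, -7.1, -41.1], [0.18, -0.01, 0.04]]
[[-4.5, -7.2, -41.1], [0.18, -0.01, 0.04]]
[[-4.5, -7.3, -41.1], [0.18, -0.01, 0.04]]
[[-4.5, -7.5, -41.1], [0.18, -0.01, 0.04]]
[[-4.5, -7.6, -41.0], [0.18, -0.01, 0.04]]
[[-4.5, -7.7, -41.0], [0.18, -0.01, 0.04]]
[[-4.5, -7.8, -41.0], [0.18, -0.01, 0.04]]
[[-4.5, -8.0, -41.0], [0.18, -0.01, 0.04]]
[[-4.6, -8.1, -40.9], [0.18, -0.01, 0.04]]
[[-4.6, -8.2, -40.9], [0.18, -0.01, 0.04]]
[[-4.6, -8.3, -40.9], [0.18, -0.01, 0.04]]
```

```bash
python3 -m inch '[[30,[-14,-3,-10],[0,0,0]],[30,[-14,-6,-30],[0,0,0]],[30,[-10,-7,-40],[0.2,0,0]],[30,[-5,-8,-48],[0.2,0,0]],[30,[-5,-8,-50],[0.2,0,0]],[30,[0,-9,-50],[0.2,0,0]],[30,[0,-9,-50],[0.2,0,0]],[30,[0,-9,-50],[0.2,0,0]],[30,[0,-9,-48],[0.2,0,0]],[30,[0,-9,-40],[0.2,0,0]],[30,[0,-4,-25],[0.2,0,0]],[30,[0,0,-8],[0,0,0]]]'
python3 -c "
from h import *
plan([.544,.225,.165],-9.8,1)"
```

```text
time: 19.65
position: [0.5402, 0.2424, 0.1678]
tool_rot: [-0.539, -0.461, 0.543, -0.45]
ft_force: [0.4, 0.7, -5.4]
grip_width: 0.0417
[[2.6, 6.8, 16.5], [-0.0, -0.36, 0.89]]
```

```bash
python3 -m inch '[[30,[0,5,5],[0,-0.4,0.9]],[30,[0,0,0],[0,0,0]]]'
python3 - <<'E'
from h import *
plan([.544,.225,.165],-9.8,1)
im=imaging.camera('wrist');cv2.imwrite('pics/w9.png',im[:,:,::-1])
E
```

```text
time: 19.9
position: [0.5438, 0.2355, 0.1675]
tool_rot: [-0.54, -0.455, 0.541, -0.456]
ft_force: [0.2, 0.8, -5.1]
grip_width: 0.0416
[[2.6, 2.0, 10.3], [0.04, 0.16, -0.02]]
```

View pics/w9.png

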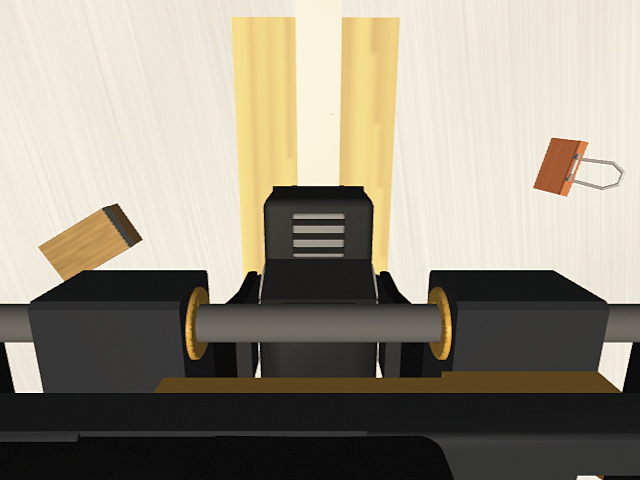

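```bash
python3 - <<'E'
from h import *
p,r,o=tool()
P={k:at('wrist',k,.012) for k in((232,17),(399,17),(245,265),(386,265))}
for k,v in P.items():print(k,v.round(4),(r.inv().apply(v-p)*1e3).round(1))
a,b=P[(232,17)],P[(399,17)];d=b-a;print(np.degrees(np.arctan2(d[1],d[0])),np.hypot(*d[:2]))
m=(a+b)/2;y=np.radians(80.2);u=np.array([np.cos(y),np.sin(y),0])
t=m-u*.1329; print('end',m,'target TCP',t); plan([t[0],t[1],.06],-9.8,1)
E
```

```text
(232, 17) [0.508  0.3903 0.012 ] [ 155.1  -61.5 -146.9]
(399, 17) [0.6251 0.3702 0.012 ] [ 155.1   57.4 -147. ]
(245, 265) [0.4773 0.2071 0.012 ] [155.6 -60.6  38.9]
(386, 265) [0.5923 0.1874 0.012 ] [155.6  56.1  38.8]
-9.754330374879409 0.11884083707791368
end [0.56656532 0.38027731 0.012     ] target TCP [0.54394448 0.2493166  0.012     ]
[[107.5, -2.1, -13.9], [0.02, 0.15, 0.01]]
```

```bash
python3 -m inch '[[30,[15,-2,-14],[0,0,0]],[30,[35,0,0],[0,0,0]],[30,[35,0,0],[0,0,0]],[30,[12,0,0],[0,0,0]],[30,[0,0,0],[0,0,0]],[30,[0,0,0],[0,0,0]]]'
python3 -c "
from h import *
plan([.54394,.2493,.0417],-9.8,1)"
```

```text
time: 20.7
position: [0.5464, 0.2499, 0.0666]
tool_rot: [0.542, 0.453, -0.542, 0.454]
ft_force: [0.0, -0.3, -3.9]
grip_width: 0.0415
[[24.9, -2.3, 1.0], [-0.31, 0.01, -0.09]]
```

```bash
python3 -m inch '[[30,[8,-2,0],[-0.3,0,0]],[30,[8,0,0],[0,0,0]],[30,[4,0,0],[0,0,0]],[30,[0,0,0],[0,0,0]]]'; python3 -m inch '[[30,[2.5,0,0],[0,0,0]],[30,[2,0,0],[0,0,0]],[30,[0,0,0],[0,0,0]]]'
python3 - <<'E'
from h import *
plan([.54394,.2493,.0417],-9.8,1)
im=imaging.camera('top');cv2.imwrite('pics/t10.png',im[:,:,::-1])
p,r,o=tool();print([(d['pixel'],d['confidence'],at('top',d['pixel'],p[2]-.0322),r.inv().apply(at('top',d['pixel'],p[2]-.0322)-p)*1e3) for d in imaging.tip_of('top','tape_hook')[:2]])
E
```

```text
time: 21.2
position: [0.5462, 0.2508, 0.0479]
tool_rot: [0.543, 0.454, -0.539, 0.457]
ft_force: [-0.1, 0.5, -4.5]
grip_width: 0.0418
time: 21.58
position: [0.5465, 0.2509, 0.0434]
tool_rot: [0.543, 0.454, -0.539, 0.457]
ft_force: [0.1, -0.1, -4.5]
grip_width: 0.0419
[[1.6, -2.3, 2.0], [0.0, -0.13, -0.4]]
[]
```

```bash
python3 -m inch '[[30,[1.5,0,2],[0,-0.1,-0.4]],[30,[0,0,1.5],[0,0,0]],[30,[0,0,1.5],[0,0,0]]]';  python3 -m inch '[[30,[0,0,1.5],[0,0,0]]]'; python3 -m inch '[[30,[0,0,1.5],[0,0,0]]]'
```

```text
time: 22.05
position: [0.546, 0.2457, 0.0421]
tool_rot: [0.541, 0.456, -0.541, 0.455]
ft_force: [0.0, -1.1, -4.2]
grip_width: 0.0415
time: 22.18
position: [0.5457, 0.2441, 0.0421]
tool_rot: [0.541, 0.456, -0.541, 0.455]
ft_force: [0.7, 0.3, -5.2]
grip_width: 0.0421
time: 22.3
position: [0.5455, 0.2425, 0.0422]
tool_rot: [0.541, 0.456, -0.541, 0.455]
ft_force: [0.3, -0.3, -5.5]
grip_width: 0.0418
```

```bash
for i in 1 2 3; do python3 -m inch '[[30,[0,0,1],[0,0,0]]]' | sed -n '2p;4p'; done
```

```text
position: [0.5453, 0.2414, 0.0422]
ft_force: [0.3, 0.4, -4.5]
position: [0.5452, 0.2407, 0.0422]
ft_force: [-0.2, 2.4, -6.5]
position: [0.5451, 0.2405, 0.0421]
ft_force: [0.6, 4.8, -6.8]
```

```bash
python3 -m inch '[[30,[0.8,0,-0.4],[0,0,0]],[30,[0.6,0,0],[0,0,0]]]'; python3 -m inch '[[30,[0.5,0,0],[0,0,0]],[30,[0.4,0,0],[0,0,0]]]'; python3 -c "
from h import *
p,r,o=tool()
plan([*p[:2],p[2]],-9.8,1)"
```

```text
time: 22.92
position: [0.5453, 0.2409, 0.0408]
tool_rot: [0.542, 0.456, -0.54, 0.455]
ft_force: [0.2, 0.3, -4.9]
grip_width: 0.0421
time: 23.18
position: [0.5454, 0.2408, 0.0405]
tool_rot: [0.542, 0.456, -0.54, 0.455]
ft_force: [-1.1, 1.4, 0.2]
grip_width: 0.0418
[[0.0, 0.0, 0.0], [-0.03, -0.15, -0.08]]
```

Foot is carrying its weight on the blank; release and retreat straight up, then back for a look.

```bash
python3 -m inch '[[55,[0,0,0],[0,0,0]],[72,[0,0,0],[0,0,0]],[72,[0,0,0],[0,0,0]],[72,[0,0,0],[0,0,0]],[72,[-15,0,0],[0,0,0]],[72,[-40,0,0],[0,0,0]],[72,[-50,0,0],[0,0,0]],[72,[-40,0,0],[0,0,0]],[72,[-20,0,0],[0,0,0]],[72,[0,0,0],[0,0,0]]]'
python3 - <<'E'
from h import *
p,r,o=tool()
im=imaging.camera('wrist')
np.set_printoptions(precision=4,suppress=True)
y=np.radians(80.2);u=np.array([np.cos(y),np.sin(y),0]);m=np.array([.5666,.3803,0])
for t,z in(('tape_hook',.008),('lock_top',.067)):print(t,[(d['pixel'],d['confidence'],at('wrist',d['pixel'],z),'past end',u@(at('wrist',d['pixel'],z)-m)*1e3) for d in imaging.tip_of('wrist',t)[:2]])
s=imaging.camera('side')
h,w=480,640
cv2.imwrite('pics/f.png',np.hstack([im[:,120:520],s[100:340,200:400].repeat(2,0).repeat(2,1)])[:,:,::-1])
E
```

```text
time: 24.42
position: [0.547, 0.2402, 0.2171]
tool_rot: [0.545, 0.454, -0.537, 0.457]
ft_force: [1.0, 0.2, -0.4]
grip_width: 0.0722
tape_hook [([314.0, 45.7], 0.6, array([0.5668, 0.3769, 0.008 ]), 'past end', np.float64(-3.3443702878585393))]
lock_top [([312.7, 174.5], 0.57, array([0.5478, 0.2765, 0.067 ]), 'past end', np.float64(-105.50622994958287))]
```

View pics/f.png

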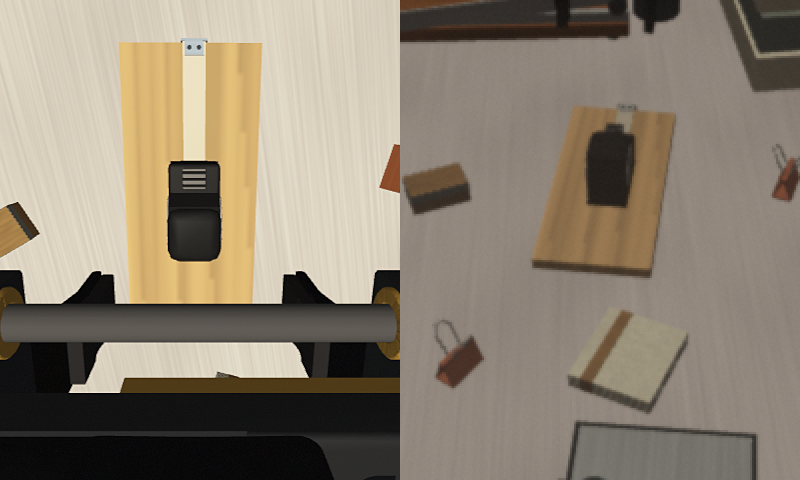

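```bash
python3 -c "
from rig import robot
print(robot.hand_in())"
```

```text
the job is handed in; nothing more can be done
None
```

The job is handed in at about 24.4 s of the 61 s allowed; no verdict is reported. I hooked the tape over the bed's front edge and drew the case back until the heel met the back gauge. The contact read about 10 N. I set it down, pushed the lock home with about 10–12 N, then lifted the tape off. I set it on the blank with the hook pulled against the far end (felt at about 5 N) and let go.

**Last checks**
- The final wrist and side pictures show the case upright on the blank and in line with it. The hook plate lies just past the end edge, and the gripper is clear above.
- The two clips and the staples box in view look undisturbed. I did not check the stamp or stopper again at the end.
- I did not measure the gauge again after the 10 N contact, so that it stayed put is an assumption.
- The hook pulled up on the blank about where the hook-to-heel length from the press (about 172–173 mm) said it would. This suggests the lock held.

**Checks that disagreed**
- The final hook detection put the hook point 3.3 mm inside the blank's end, at confidence 0.6. That contradicts both the picture and the contact, and I took it as detector error.
- The lock-tab detection put the lock about 3 mm nearer the end than expected.
- The gauge distance came out at 174 mm from the top picture and about 172 mm from the contact.

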